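# Find the riser that is bored right through

## Task

Two of the three round wooden risers on the pantry counter are bored only part of the way down; one is bored right through, and that is the one I need for the shelf post. Take the metal pin out of its small wooden holder, try it in the risers' bores until you find the one where it goes right down to the counter, and leave the pin standing in that one, let go. Do not knock the risers over or push them out of their places.

Things in the scene. Friction and masses are not known exactly. Their poses are not given: they have to be found in the camera images.
- pin: plain round aluminium pin, 20 mm diameter, 150 mm long, 0.15 kg, starting upright in a fixed dark-wood holder (block 80 x 80 x 30 mm; hole 24 mm wide, 20 mm deep: the foot starts 10 mm above the counter, 120 mm of pin stands out). Origin: centre of its foot (lower end); z runs up along the pin
- riser_a: light-wood ring 84 mm across, 80 mm tall, loose, 0.3 kg, upright central bore 38 mm wide, open on top; looks like the other two. Origin: centre of underside; z up along the bore. Exactly one riser of the three, drawn anew each time, is bored through: there the pin's foot reaches the counter (z = 0). The other two are stopped 35 mm below the rim: there the foot halts 45 mm above the counter
- riser_b: light-wood ring 84 mm across, 80 mm tall, loose, 0.3 kg, upright central bore 38 mm wide, open on top; looks like the other two. Origin: centre of underside; z up along the bore. Through or stopped: see riser_a
- riser_c: light-wood ring 84 mm across, 80 mm tall, loose, 0.3 kg, upright central bore 38 mm wide, open on top; looks like the other two. Origin: centre of underside; z up along the bore. Through or stopped: see riser_a
Mind the look-alikes: they are no part of the job. Leave any orange look-alike of the riser_b alone.

How it is judged:
On the way:
1. the pin is out of its holder, its foot lifted higher than 85 mm (height (world z) of pin above 0.085 m), for 0.1 s.
At the end, for the whole second after the job is handed in: The pin stands (within 20 degrees of upright) in the bore of an upright riser, its foot less than 12 mm above the riser's underside, which only the through bore allows, and within 17 mm of the bore's axis; it is let go and at rest (((horizontal distance between pin and riser_a below 0.017 m and z of pin in the frame of riser_a below 0.012 m and angle between riser_a's own z axis and vertical below 0.1 rad) or (horizontal distance between pin and riser_b below 0.017 m and z of pin in the frame of riser_b below 0.012 m and angle between riser_b's own z axis and vertical below 0.1 rad) or (horizontal distance between pin and riser_c below 0.017 m and z of pin in the frame of riser_c below 0.012 m and angle between riser_c's own z axis and vertical below 0.1 rad)) and angle between pin's own z axis and vertical below 0.35 rad and linear speed of pin below 0.02 m/s); the robot touches nothing.
It fails at once if a riser is knocked over (tipped more than 25 degrees) (angle between any of riser_a, riser_b, riser_c's own z axis and vertical above 0.44 rad).
It fails at once if a riser is pushed more than 40 mm out of its place (distance of any of riser_a, riser_b, riser_c from where it was at the start of the episode above 0.04 m).
It also fails if it takes over 48 s, if anything falls off the work surface, if the arm or the gripper's body presses on something with over 40 N, if the wrist force passes 120 N, or if a joint passes its speed limit or range.

## Robot

A 7-joint arm with a two-finger parallel gripper is mounted at the origin on the work surface. World frame = base frame: x ahead of the robot, y to its left, z up, the work surface at z = 0. Lengths are in m, angles in rad, forces in N, time in s.
With the tool pointing down it reaches from about 0.425 to 0.875 m from the base axis. Payload 4.7 kg.
Tool frame: the origin (TCP) lies midway between the tips of the shut fingers; the grasp point (between the pads) lies ctrl.grasp_offset behind it (ctrl.grasp_offset is the distance from the TCP to the grasp point, in m); z points along the fingers, y is the line along which they close (so a half turn about z gives the same grasp; the last joint's range is limited). The gripper opens to 87 mm and grips with 3 to 60 N. Pads are 19 mm wide; open, the fingers measure 117 mm over their backs; the gripper's body (75 mm by 190 mm) begins 51 mm behind the grasp point.
Start: joints at [1.35, 0.321, -0.07, 1.45, 0.023, 1.371, -0.057], TCP at [0.151, -0.632, 0.223] pointing down, gripper open.
Joint ranges: [-2.86, 2.86], [-0.3, 2.09], [-1.38, 1.24], [0.06, 2.45], [-1.56, 4.7], [0.09, 2.05], [-2.69, 2.69]. Speed limits (rad/s): [2.57, 2.57, 3.14, 3.14, 3.14, 3.14, 3.14].

## Interface

Orientations are given as a rotation vector (axis times angle).
In Python, from bench import ctrl gives the robot as it stands. The module is installed in compiled form; this text tells all that it offers.
- The arm moves only by the tool jog_arm, never from a script. Its argument "moves" is one flat list of numbers, 7 for each row, row after row: the shift along the tool's x, y, z in units of 30 cm (1.0 is 30 cm), then the turn, a rotation vector about the tool's x, y, z in units of 60 degrees (1.0 is 60 degrees), then the gripper's target within -1 to 1 (fully open at 1, half-way at 0, shut at -1). In form: [x, y, z, wx, wy, wz, fingers, x, y, z, wx, wy, wz, fingers, ...]. A call has exactly 8 rows; each row is the pose to reach, as a shift and turn from the pose commanded when the call began, along the tool's axes at that moment; what a row does not reach only later rows make up. A row lasts 1/8 s, in which the tool goes at most 62.5 mm and 10.7 degrees, less where a joint would pass 70% of its speed; a pose out of reach is approached as far as the arm can. A call with a number of a shift or a turn outside -1 to 1 is refused whole. A call with a gripper value outside its range is refused whole. The fingers move at their own pace and stop on an object; "newtons" is the grip in N (left out, the last holds). Time passes only in rows, so rows that repeat a pose let the fingers close, or fill a call up. It gives the time, the measured TCP pose, the force, the opening and the grip force at its end, in the units of the state.
- ctrl.get_state(): the state, without advancing time (a new reading comes with each control period).
- ctrl.get_image(name): name is "scene" or "top"; returns a dict with "pixels" (480x640x3 uint8, red, green, blue), "fx", "fy", "cx", "cy" (pixels), "xyz" and "rotation" of the camera in the world. Camera axes: x right, y up, looking along -z (the intrinsics and any distortion apply to the point x, -y, -z); pixel columns grow to the right and rows downward; lengths in m; the calibration is good to about 2 mm. A picture is of the moment at which its call begins. There is no depth.
- ctrl.close_job(): hands the job in; it is judged then, once.
The state is a dict: "time": time; "joint_positions": joint angles; "qd": joint speeds; "joint_torque": joint torques, N m; "position": TCP position; "tool_rot": TCP orientation; "ft_force": force on the tool from outside, world axes, zero at the start; "torque": the same for the moment, N m; "grip_width": opening from 0.0 (shut) to 1.0 (fully open); "grip_force": force on a finger pad.
Only numpy, scipy, OpenCV 4.12 (cv2) and the standard library are available. Lean on these libraries where they do the work, as an engineer would, in place of code of your own. Each camera call takes 0.05 s, during which the arm holds its last target. There are 200 camera calls.

## Working session

There is one attempt and no reset: what is moved stays moved. The work goes in short steps, Python scripts to look and compute and a tool call to move; the robot and the scene stay as the last step left them, time stands still between calls to the robot, and variables do not carry over. Pictures are saved under pics/ and viewed, at most 10 in all, crops included, and the job is handed in when it is done.

Besides the shell and the picture viewer there is one more tool, called as name(argument=value, ...) on one line, values as JSON. jog_arm: Moves the arm, as the interface text tells. Its arguments: {"type":"object","properties":{"moves":{"type":"array"},"newtons":{"type":"number"}},"required":["moves"]}

```bash
mkdir -p pics
python3 - <<'E'
from bench import ctrl
import cv2
print(ctrl.get_state(), ctrl.grasp_offset)
for n in("scene","top"):
    i=ctrl.get_image(n); cv2.imwrite(f"pics/{n}0.png",i["pixels"][:,:,::-1])
    print({k:v for k,v in i.items() if k!="pixels"})
E
```

```text
{'time': 0.0, 'joint_positions': array([ 1.35006739,  0.32182987, -0.07008021,  1.45164302,  0.02257932,
        1.37077691, -0.05687415]), 'qd': array([-0.00054888,  0.00028493, -0.00059231, -0.00106346, -0.00042801,
       -0.00086814, -0.00048314]), 'joint_torque': array([ 2.00162447e-05, -4.91295218e+01, -4.04400984e-01, -3.12524092e+01,
       -6.40396331e-02,  4.37348220e-02,  2.22692161e-04]), 'position': array([ 0.15107237, -0.63165228,  0.22147305]), 'tool_rot': array([-3.11811926e+00, -3.67878833e-01,  4.63421247e-04]), 'ft_force': array([-0.64753692,  0.20816008,  0.86494444]), 'torque': array([-0.03017588,  0.00350339,  0.00383271]), 'grip_force': 0.0, 'grip_width': 1.0002959901839839} 0.0187
{'fx': 456.82129107053396, 'fy': 456.82129107053396, 'cx': 321.5803102284543, 'cy': 247.61865379267107, 'xyz': array([ 0.9409289 , -0.23834402,  0.63333416]), 'rotation': array([0.61203386, 0.37673591, 1.1166247 ])}
{'fx': 550.1326734551075, 'fy': 550.1326734551075, 'cx': 325.07067170470964, 'cy': 231.65738622109478, 'xyz': array([ 0.35046558, -0.0033765 ,  0.99151039]), 'rotation': array([ 0.10797665, -0.11531439, -1.579577  ])}
```

View pics/top0.png

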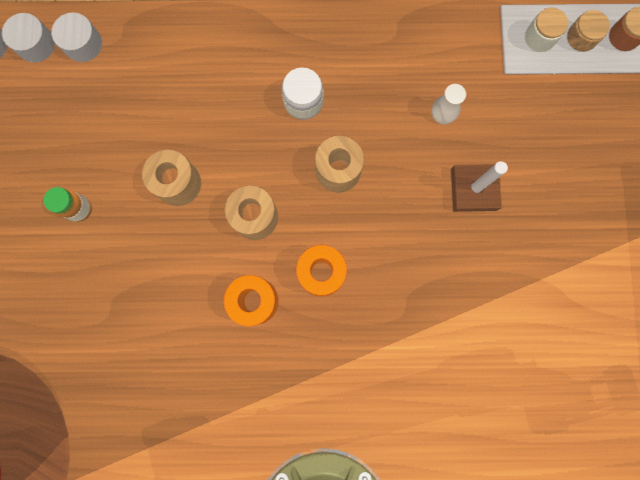

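View pics/scene0.png

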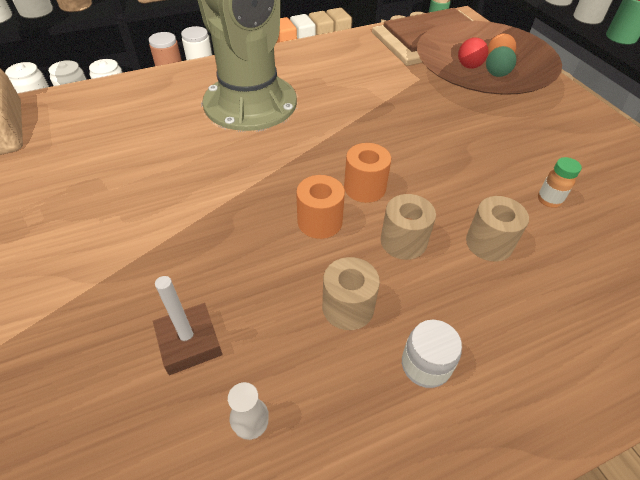

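The top view shows the wooden riser rims at about (167,174), (249,211) and (340,160), and the pin top at (501,168). In the scene view the same rims are at (501,214), (409,212) and (351,279), with the pin top at (163,284). The two orange look-alikes sit nearer the base.

```bash
cat > h.py <<'E'
from bench import ctrl
import numpy as np, cv2
from scipy.spatial.transform import Rotation as R
def ray(i,u,v):
    d=np.array([(u-i["cx"])/i["fx"],-(v-i["cy"])/i["fy"],-1]); d=R.from_rotvec(i["rotation"]).apply(d)
    return np.array(i["xyz"]),d
def atz(i,u,v,z):
    o,d=ray(i,u,v); return o+d*(z-o[2])/d[2]
def tri(a,b):
    (o1,d1),(o2,d2)=a,b
    s=np.linalg.lstsq(np.c_[d1,-d2],o2-o1,rcond=None)[0]
    p,q=o1+s[0]*d1,o2+s[1]*d2; return (p+q)/2,np.linalg.norm(p-q)
def proj(i,p):
    c=R.from_rotvec(i["rotation"]).inv().apply(np.array(p)-i["xyz"])
    return np.stack([i["cx"]+i["fx"]*c[...,0]/-c[...,2], i["cy"]-i["fy"]*c[...,1]/-c[...,2]],-1)
E
python3 - <<'E'
from h import *
S=ctrl.get_image("scene");T=ctrl.get_image("top")
for n,t,s,z in [("R1",(340,160),(351,279),.08),("R2",(249,211),(409,212),.08),("R3",(167,174),(501,214),.08),("pintop",(501,168),(163,284),.16),("pinmid",(477,188),(187,337),.03)]:
    p,g=tri(ray(T,*t),ray(S,*s)); print(n,p.round(4),round(g,4),atz(T,*t,z).round(4),atz(S,*s,z).round(4))
# overlay circles to check
th=np.linspace(0,2*np.pi,60)
for n,i in(("top",T),("scene",S)):
    im=cv2.resize(np.ascontiguousarray(i["pixels"][:,:,::-1]),None,fx=2,fy=2)
    for t in[(340,160),(249,211),(167,174)]:
        c=atz(T,*t,.08)
        for r in(.042,.019):
            q=proj(i,c+np.c_[r*np.cos(th),r*np.sin(th),0*th])*2
            cv2.polylines(im,[q.astype(int)],True,(255,0,0),1)
    c=atz(T,501,168,.16)
    for z in(.16,.03):
        q=proj(i,[c[0],c[1],z]+np.c_[.01*np.cos(th),.01*np.sin(th),0*th])*2
        cv2.polylines(im,[q.astype(int)],True,(255,0,0),1)
    cv2.imwrite(f"pics/{n}1.png",im[220:520,260:1060] if n=="top" else im[300:760,280:1080])
a=cv2.imread("pics/top1.png");b=cv2.imread("pics/scene1.png")[:300]
cv2.imwrite("pics/both1.png",np.vstack([a,b]))
E
```

```text
R1 [ 0.6052 -0.0338  0.0781] 0.0036 [ 0.6039 -0.0354  0.08  ] [ 0.607  -0.0328  0.08  ]
R2 [0.5182 0.1198 0.0749] 0.0 [0.5173 0.1191 0.08  ] [0.5221 0.1165 0.08  ]
R3 [0.5835 0.2598 0.0767] 0.0003 [0.5826 0.2587 0.08  ] [0.5857 0.257  0.08  ]
pintop [ 0.5673 -0.2828  0.156 ] 0.0023 [ 0.5661 -0.2826  0.16  ] [ 0.5709 -0.2813  0.16  ]
pinmid [ 0.5671 -0.283   0.0163] 0.0043 [ 0.5636 -0.2812  0.03  ] [ 0.5761 -0.28    0.03  ]
```

View pics/both1.png

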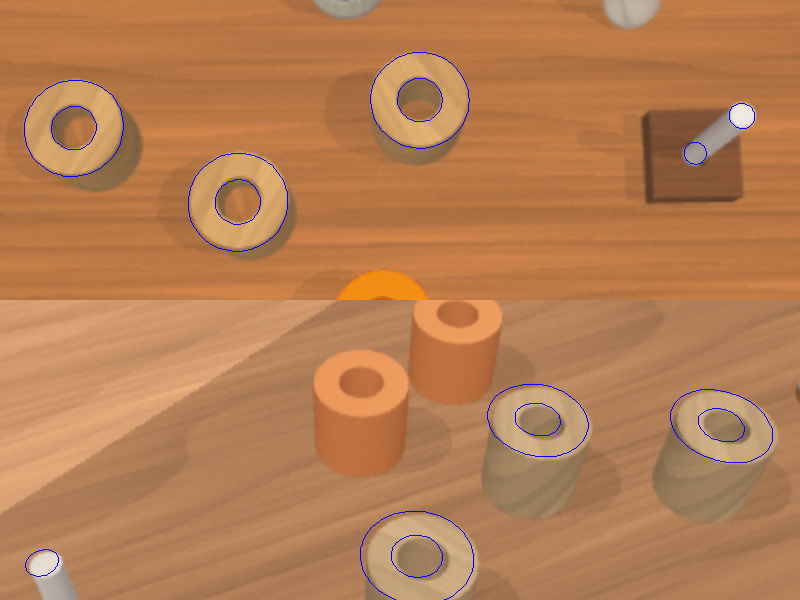

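The circles fitted in the top view lie right on the rims and the pin. The scene view agrees within 4 mm, so I'll use the averages.

```bash
cat >> h.py <<'E'
def go(*pts):
    """tool-unit shift from measured pose to each world target, plus the turn that makes the tool vertical"""
    s=ctrl.get_state(); r=R.from_rotvec(s["tool_rot"]); m=r.as_matrix()
    print("t",round(s["time"],2),"pos",s["position"].round(4),"f",s["ft_force"].round(1),"w",round(s["grip_width"],3),round(s["grip_force"],1))
    print("toolx",m[:,0].round(3),"z",m[:,2].round(3), "q",s["joint_positions"].round(2))
    for p in pts: print(p,(r.inv().apply(np.array(p)-s["position"])/.3).round(3))
E
python3 -c "
from h import *
go((.36,-.457,.22),(.568,-.282,.22),(.568,-.282,.115))"
```

```text
t 0.2 pos [ 0.1511 -0.6319  0.2219] f [ 0.6  0.3 -0.1] w 1.0 0.0
toolx [ 0.973  0.233 -0.   ] z [-0.     0.001 -1.   ] q [ 1.35  0.32 -0.07  1.45  0.02  1.37 -0.06]
(0.36, -0.457, 0.22) [ 0.813 -0.405  0.007]
(0.568, -0.282, 0.22) [ 1.623 -0.811  0.007]
(0.568, -0.282, 0.115) [ 1.623 -0.811  0.357]
```

jog_arm(moves=[1,-0.5,0,0,0,0,0.3,1,-0.5,0,0,0,0,0.3,1,-0.5,0,0,0,0,0.3,1,-0.5,0,0,0,0,0.3,1,-0.5,0,0,0,0,0.3,1,-0.5,0,0,0,0,0.3,1,-0.5,0,0,0,0,0.3,1,-0.5,0,0,0,0,0.3], newtons=25)

```text
time: 1.2
position: [0.4064, -0.4181, 0.2223]
tool_rot: [3.12, 0.364, -0.002]
ft_force: [-1.3, -1.0, 0.6]
grip_width: 0.649
grip_force: 0.0
```

```bash
python3 -c "
from h import *
go((.568,-.282,.22),(.568,-.282,.115))"
```

```text
t 1.2 pos [ 0.4064 -0.4181  0.2223] f [-1.3 -1.   0.6] w 0.649 0.0
toolx [ 0.973  0.23  -0.001] z [-0.001 -0.001 -1.   ] q [ 0.99  0.19 -0.27  1.62  0.05  1.34 -0.63]
(0.568, -0.282, 0.22) [ 0.629 -0.317  0.007]
(0.568, -0.282, 0.115) [ 0.629 -0.317  0.357]
```

jog_arm(moves=[0.63,-0.32,0,0,0,0,0.3,0.63,-0.32,0,0,0,0,0.3,0.63,-0.32,0,0,0,0,0.3,0.63,-0.32,0,0,0,0,0.3,0.63,-0.32,0,0,0,0,0.3,0.63,-0.32,0.1,0,0,0,0.3,0.63,-0.32,0.1,0,0,0,0.3,0.63,-0.32,0.1,0,0,0,0.3])

```text
time: 2.2
position: [0.5686, -0.2814, 0.1933]
tool_rot: [3.119, 0.363, -0.0]
ft_force: [-0.3, 0.4, -0.2]
grip_width: 0.652
grip_force: 0.0
```

Run:
```python
from h import *
go((.568,-.282,.115))
T=ctrl.get_image("top");S=ctrl.get_image("scene")
a=cv2.resize(T["pixels"][100:260,400:600,::-1],None,fx=2,fy=3)
b=cv2.resize(S["pixels"][200:440,80:280,::-1],None,fx=2,fy=2)
cv2.imwrite("pics/p2.png",np.hstack([a,b]))
```

```text
t 2.2 pos [ 0.5686 -0.2814  0.1933] f [-0.3  0.4 -0.2] w 0.652 0.0
toolx [ 0.973  0.23  -0.   ] z [ 0.    -0.001 -1.   ] q [ 0.73  0.33 -0.39  1.52  0.13  1.32 -1.01]
(0.568, -0.282, 0.115) [-0.002  0.001  0.261]
```

View pics/p2.png

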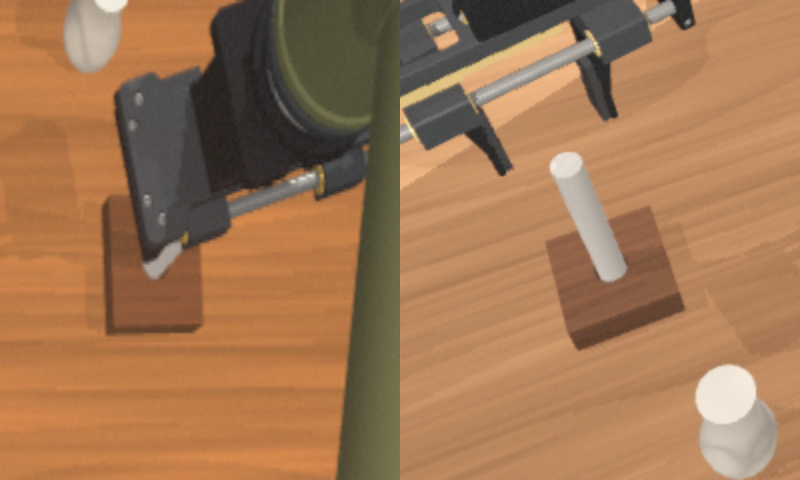

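The crop shows the open fingers' midpoint at about scene pixel (159,272), in line above the pin top. I'll descend and grip.

jog_arm(moves=[0,0,0.15,0,0,0,0.3,0,0,0.26,0,0,0,0.3,0,0,0.26,0,0,0,0.3,0,0,0.26,0,0,0,-1,0,0,0.26,0,0,0,-1,0,0,0.26,0,0,0,-1,0,0,0.26,0,0,0,-1,0,0,0.26,0,0,0,-1])

```text
time: 3.3
position: [0.5698, -0.2793, 0.1149]
tool_rot: [3.119, 0.368, 0.001]
ft_force: [0.1, -0.1, 0.6]
grip_width: 0.226
grip_force: 25.0
```

jog_arm(moves=[0,0,0,0,0,0,-1,0,0,0,0,0,0,-1,0,0,-0.1,0,0,0,-1,0,0,-0.2,0,0,0,-1,0,0,-0.3,0,0,0,-1,0,0,-0.36,0,0,0,-1,0,0,-0.36,0,0,0,-1,0,0,-0.36,0,0,0,-1])

```text
time: 4.3
position: [0.5688, -0.2789, 0.2208]
tool_rot: [-3.119, -0.368, 0.003]
ft_force: [0.8, -0.2, -2.4]
grip_width: 0.227
grip_force: 25.0
```

Run:
```python
from h import *
go((.605,-.034,.223),(.605,-.034,.16),(.605,-.034,.12))
S=ctrl.get_image("scene")
cv2.imwrite("pics/p3.png",cv2.resize(S["pixels"][140:440,80:380,::-1],None,fx=2,fy=2))
```

```text
t 4.3 pos [ 0.5688 -0.2789  0.2208] f [ 0.8 -0.2 -2.4] w 0.227 25.0
toolx [ 0.973  0.233 -0.002] z [-0.002  0.001 -1.   ] q [ 0.73  0.31 -0.39  1.48  0.12  1.37 -1.01]
(0.605, -0.034, 0.223) [ 0.307 -0.766 -0.007]
(0.605, -0.034, 0.16) [ 0.308 -0.766  0.203]
(0.605, -0.034, 0.12) [ 0.308 -0.765  0.337]
```

View pics/p3.png

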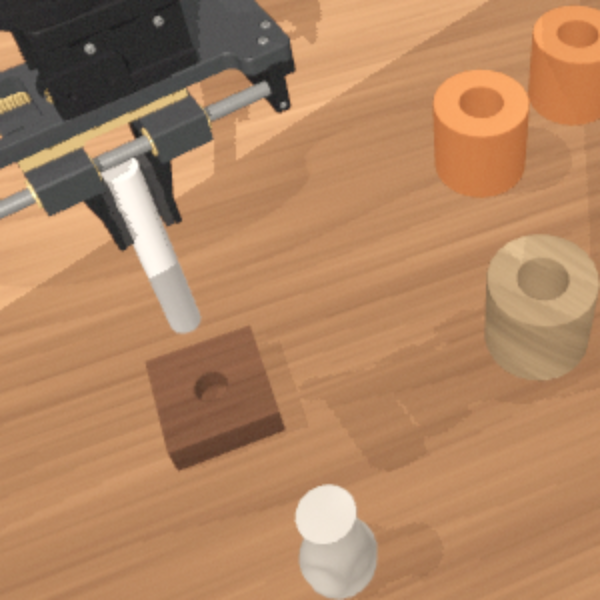

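The pin is out of its holder and hangs straight, with its foot at scene pixel (173,302). Next I'll move above riser 1 and check its alignment.

jog_arm(moves=[0.06,-0.15,0,0,0,0,-1,0.12,-0.31,0,0,0,0,-1,0.18,-0.46,0,0,0,0,-1,0.25,-0.62,0,0,0,0,-1,0.31,-0.766,0,0,0,0,-1,0.31,-0.766,0,0,0,0,-1,0.31,-0.766,0.05,0,0,0,-1,0.31,-0.766,0.05,0,0,0,-1])

```text
time: 5.35
position: [0.6049, -0.0363, 0.2047]
tool_rot: [3.12, 0.364, -0.008]
ft_force: [-0.8, -0.1, -1.5]
grip_width: 0.227
grip_force: 25.0
```

Run:
```python
from h import *
S=ctrl.get_image("scene")
print("pin foot before",atz(S,173.5,302.5,.118),"pin top",atz(S,141,224,.264))
go((.605,-.034,.16),(.605,-.034,.12))
s=ctrl.get_state()["position"]
im=np.ascontiguousarray(cv2.resize(S["pixels"][120:340,200:500,::-1],None,fx=2.6,fy=2.6))
th=np.linspace(0,2*np.pi,60)
for c,r in(((s[0],s[1],s[2]-.105),.01),((s[0],s[1],s[2]+.045),.01),((.605,-.034,.08),.019)):
    q=proj(S,np.array(c)+np.c_[r*np.cos(th),r*np.sin(th),0*th]); cv2.polylines(im,[((q-[200,120])*2.6).astype(int)],True,(255,0,0),1)
cv2.imwrite("pics/p4.png",im)
```

```text
pin foot before [ 0.57274249 -0.2784237   0.118     ] pin top [ 0.56516225 -0.2776682   0.264     ]
t 5.4 pos [ 0.6054 -0.0361  0.2057] f [ 0.7  0.4 -2. ] w 0.221 25.0
toolx [ 0.973  0.23  -0.003] z [-0.003 -0.    -1.   ] q [ 0.45  0.28 -0.52  1.57  0.14  1.33 -1.43]
(0.605, -0.034, 0.16) [ 0.001 -0.007  0.152]
(0.605, -0.034, 0.12) [ 0.001 -0.007  0.286]
```

View pics/p4.png

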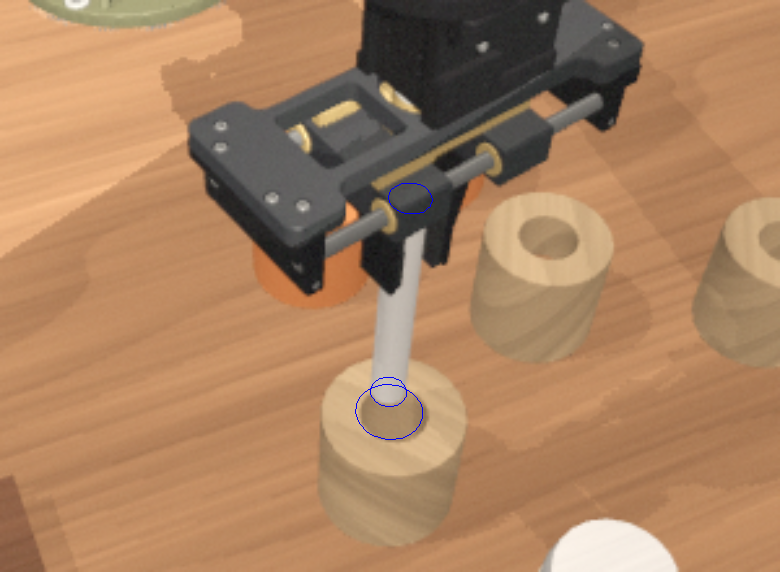

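The pin's foot, at about (388,395) in the crop, lies over the bore of riser 1. I'll lower it gently to just past the stop height and read the force.

jog_arm(moves=[0,-0.007,0.05,0,0,0,-1,0,-0.007,0.1,0,0,0,-1,0,-0.007,0.14,0,0,0,-1,0,-0.007,0.16,0,0,0,-1,0,-0.007,0.18,0,0,0,-1,0,-0.007,0.2,0,0,0,-1,0,-0.007,0.2,0,0,0,-1,0,-0.007,0.2,0,0,0,-1])

```text
time: 6.4
position: [0.6063, -0.032, 0.1478]
tool_rot: [3.12, 0.368, 0.001]
ft_force: [0.9, 0.3, -1.6]
grip_width: 0.22
grip_force: 25.0
```

jog_arm(moves=[0,0,0.01,0,0,0,-1,0,0,0.02,0,0,0,-1,0,0,0.03,0,0,0,-1,0,0,0.03,0,0,0,-1,0,0,0.03,0,0,0,-1,0,0,0.03,0,0,0,-1,0,0,0.03,0,0,0,-1,0,0,0.03,0,0,0,-1])

```text
time: 7.4
position: [0.6061, -0.032, 0.1386]
tool_rot: [3.12, 0.368, 0.0]
ft_force: [0.4, -0.1, -1.8]
grip_width: 0.223
grip_force: 25.0
```

Nothing resists 11 mm below the stop height, so this bore goes right through. I'll lower on to just above the counter.

jog_arm(moves=[0,0,0.02,0,0,0,-1,0,0,0.04,0,0,0,-1,0,0,0.06,0,0,0,-1,0,0,0.08,0,0,0,-1,0,0,0.09,0,0,0,-1,0,0,0.1,0,0,0,-1,0,0,0.1,0,0,0,-1,0,0,0.1,0,0,0,-1])

```text
time: 8.4
position: [0.6062, -0.032, 0.1087]
tool_rot: [3.12, 0.368, 0.001]
ft_force: [0.6, -0.1, -2.3]
grip_width: 0.227
grip_force: 25.0
```

Run:
```python
from h import *
go()
S=ctrl.get_image("scene");cv2.imwrite("pics/p5.png",cv2.resize(S["pixels"][120:340,200:500,::-1],None,fx=2.6,fy=2.6))
```

```text
t 8.4 pos [ 0.6062 -0.032   0.1087] f [ 0.6 -0.1 -2.3] w 0.227 25.0
toolx [0.973 0.233 0.   ] z [ 0. -0. -1.] q [ 0.43  0.35 -0.51  1.69  0.19  1.15 -1.47]
```

View pics/p5.png

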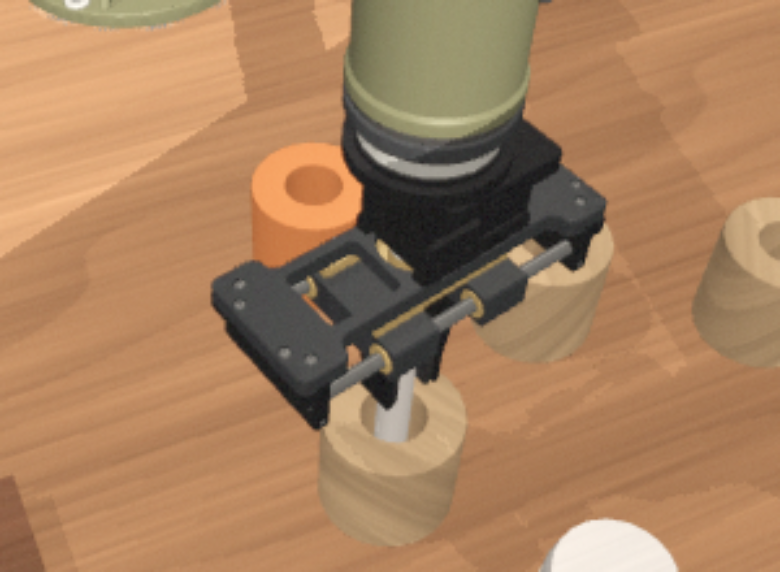

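The pin hangs free inside riser 1's bore at about (393,420) in the crop, with its foot roughly 4 mm above the counter. I'll lower it the rest, let go, then lift straight up.

jog_arm(moves=[0,0,0.008,0,0,0,-1,0,0,0.012,0,0,0,-1,0,0,0.012,0,0,0,-1,0,0,0.012,0,0,0,0.1,0,0,0.012,0,0,0,0.1,0,0,0.012,0,0,0,0.1,0,0,0.012,0,0,0,0.1,0,0,0.012,0,0,0,0.1])

```text
time: 9.45
position: [0.606, -0.032, 0.1049]
tool_rot: [3.12, 0.368, -0.0]
ft_force: [-0.6, -1.0, -0.1]
grip_width: 0.544
grip_force: 0.0
```

jog_arm(moves=[0,0,-0.05,0,0,0,0.1,0,0,-0.1,0,0,0,0.1,0,0,-0.2,0,0,0,0.1,0,0,-0.3,0,0,0,0.1,0,0,-0.4,0,0,0,0.1,0,0,-0.5,0,0,0,0.1,0,0,-0.5,0,0,0,0.1,0,0,-0.5,0,0,0,0.1])

```text
time: 10.45
position: [0.6058, -0.032, 0.255]
tool_rot: [3.12, 0.368, -0.0]
ft_force: [0.2, -0.0, -0.9]
grip_width: 0.556
grip_force: 0.0
```

Run:
```python
from h import *
go()
S=ctrl.get_image("scene")
im=np.ascontiguousarray(cv2.resize(S["pixels"][120:340,200:500,::-1],None,fx=2.6,fy=2.6))
th=np.linspace(0,2*np.pi,60)
for c,r in(((.606,-.032,.15),.01),((.605,-.034,.08),.042)):
    q=proj(S,np.array(c)+np.c_[r*np.cos(th),r*np.sin(th),0*th]); cv2.polylines(im,[((q-[200,120])*2.6).astype(int)],True,(255,0,0),1)
cv2.imwrite("pics/p6.png",im)
```

```text
t 10.45 pos [ 0.6058 -0.032   0.255 ] f [ 0.2 -0.  -0.9] w 0.556 0.0
toolx [ 0.973  0.233 -0.   ] z [ 0. -0. -1.] q [ 0.45  0.26 -0.53  1.5   0.13  1.42 -1.42]
```

View pics/p6.png

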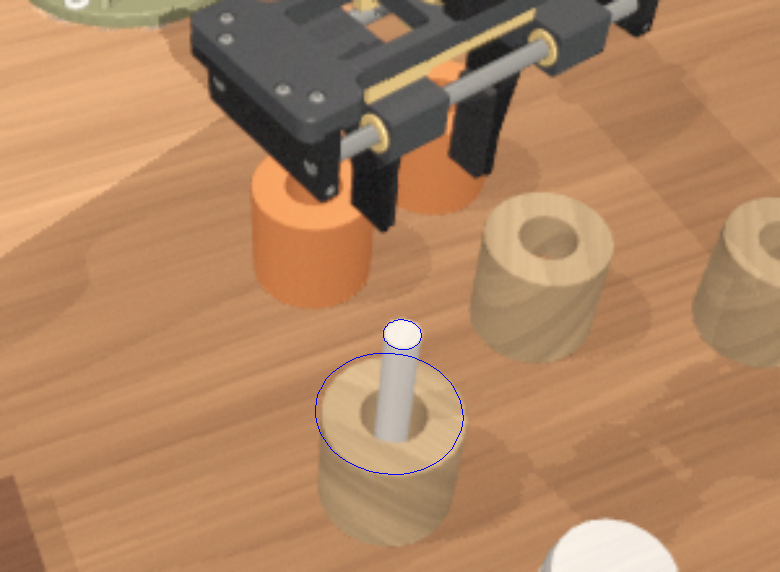

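The pin's top, at (402,334) in the crop, coincides with the circle predicted for a top at z = 0.15 m. It stands upright on the counter, let go and with the gripper clear.

```bash
python3 -c "
from bench import ctrl; print(ctrl.close_job())"
```

```text
the job is handed in; nothing more can be done
None
```

The first riser I tried, the wooden one nearest the pin's holder, is the one bored right through; the pin is standing in it, let go, with its foot on the counter, and I handed the job in at about 10.5 s with no verdict returned.

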